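# Blot two sides of a serving tray without losing the lime

## Robot

A 6-joint arm with a two-finger parallel gripper is mounted at the origin on a cart in front of the work surface, level with it; the furniture and walls round the work are solid. World frame = base frame: x ahead of the robot, y to its left, z up, the work surface at z = 0. Lengths are in mm, angles in rad, forces in N, time in s.
With the tool pointing down it reaches from about 350 to 775 mm from the base axis. Payload 7.3 kg.
Tool frame: the origin (TCP) lies at the very end of the fingers, on their centre line; the grasp point (between the pads) lies 19 mm behind it; z points along the fingers, y is the line along which they close (so a half turn about z gives the same grasp; the last joint's range is limited). The gripper opens to 92 mm and grips with 3 to 60 N. Pads are 19 mm wide; open, the fingers measure 130 mm over their backs; the gripper's body (75 mm by 190 mm) begins 47 mm behind the grasp point.
Start: joints at [-1.493, 0.342, 1.524, -0, 1.275, -0.146], TCP at [116.538, -511.922, 226.741] pointing down, gripper open.
Joint ranges: [-2.53, 2.53], [-0.77, 2.02], [0.04, 2.7], [-1, 4.14], [0.28, 2.66], [-3.11, 3.11]. Speed limits (rad/s): [2.57, 2.57, 3.14, 3.14, 3.14, 3.14].

## Interface

Orientations are given as [roll, pitch, yaw] about the fixed x, y, z axes, in that order (R = Rz(yaw) Ry(pitch) Rx(roll)).
In Python, from plant import bot gives the robot as it stands.
- The arm moves only by the tool apply_moves, never from a script. Its argument "motion" is text: rows parted by semicolons, each of 4 numbers parted by spaces: the shift along the tool's x, y, z in m, then the turn about the tool's z in degrees. A call has 1 to 8 rows; each row shifts and turns the commanded pose from where the row before left it, along the tool's axes as they then stand; what a row does not reach is not made up. A row lasts 1/8 s, in which the tool goes at most 62.5 mm and 10.7 degrees, less where a joint would pass 70% of its speed; a pose out of reach is approached as far as the arm can. A call with a gripper value outside its range is refused whole. "fingers" is the opening, from -1 (shut) to 1 (fully open), set as the call begins (left out, the last holds). The fingers move at their own pace and stop on an object; the grip force is fixed at half the most. Time passes only in rows, so rows that do not move let the fingers close. It gives the time, the measured TCP pose, the force, the opening and the grip force at its end, in the units of the state.
- bot.get_obs(): the state, without advancing time (a new reading comes with each control period).
- bot.capture(name): name is "side" or "top" or "wrist"; returns a dict with "img" (400x640x3 uint8, blue, green, red), "range_z" (400x640 float32, mm along the optical axis (not along the pixel's ray), 0 where there is no reading), "fx", "fy", "cx", "cy" (pixels), "world_from_camera" (4x4, takes a point from camera to world coordinates); the wrist camera has in their place "mount" (4x4, takes a point from camera to tool coordinates, whose origin is the TCP and whose axes are the flange's). Camera axes: x right, y down, z forward; pixel columns grow to the right and rows downward; lengths in mm; the calibration is good to about 2 mm. A picture is of the moment at which its call begins: read the wrist's pose just before it.
- bot.close_job(): hands the job in; it is judged then, once.
Trained networks look in a picture, given as the dict that the camera call returned (one of the last four; its "shot" number tells which), for a name from the list of things; names that differ only in an ending like _2 or _b are one class to them, and where a whole thing is asked for, a point or a joint stands for the part that bears it (a point fixed in the world has none). Each returns a list of dicts, best first, with "p" (0 to 1); they miss things now and then, are a little off and sometimes report something else, mostly with a low value. They report only what shows in the picture. A call takes as long as a camera call. They do not tell look-alikes from the thing itself.
- bot.cut_out(picture, thing): "pixels" (400x640 bool, what is visible of it) and "point" ([column, row] in pixels, amid what is visible of it).
The state is a dict: "time": time; "joint_positions": joint angles; "dq": joint speeds; "tau": joint torques, N m; "tool_pos": TCP position; "tcp_rot": TCP orientation; "contact_force": force on the tool from outside, world axes, zero at the start; "moment": the same for the moment, N m; "grip_width": finger opening in mm; "finger_force": force on a finger pad.
Only numpy, scipy, OpenCV 4.12 (cv2) and the standard library are available. Lean on these libraries where they do the work, as an engineer would, in place of code of your own. Each camera call takes 0.05 s, during which the arm holds its last target. There are 200 camera calls.

## Task

Lift the square tray by the bar of its handle, with the lime lying in its dished plate, and hold it up off the worktop while you gently press one of its two plain sides (the sides without a handle post) flat and centrally against the sprung blotting bar, pushing the bar in about halfway for a second. Back off clear of the bar, give the tray a quarter turn (either way), then press a neighbouring side (one with a handle post just inside it) against the bar in the same way and finish there, still holding the tray up and pressed on the bar with nothing put down. Keep the tray level and the lime in the middle of the plate throughout, never push the bar right to its stop, and leave the low tin, the salt shaker and the teaspoon where they are.

Things in the scene. Friction and masses are not known exactly. Their poses are not given: they have to be found in the camera images.
- tray: Square wooden tray, 150 x 150 mm, side walls 34 mm high with flat upright outer faces, 0.25 to 0.5 kg. Origin: centre of its underside, z up. A handle bar runs along tray x above the middle, on two posts (20 mm wide) just inside the two sides that face along x, 62 mm from the middle. The two sides that face along y are the plain ones. A round dished plate is fixed in it.
- tray_grip (a point): Middle of the tray's handle bar, 127 mm above the tray's underside, straight above its centre. The bar is 134 mm long (tray x), 14 mm thick (tray y) and 26 mm tall (114 to 140 mm above the underside); grip it across its thickness from above.
- lime_center (a point): Centre of the loose lime (60 x 48 x 48 mm, 0.06 kg) that lies in the middle of the dished plate, under the handle bar, and can roll. The plate is white, 114 mm wide, fixed in the tray; its middle is 10 mm above the tray's underside, its edge 20 mm.
- blot_stand: Steel bracket fixed to the worktop, carrying the sprung blotting bar: base plate 85 x 130 x 10 mm, upright plate to 102 mm high. Origin on the worktop just behind the bar; x is the level direction in which the bar is pushed in, away from the robot; the bar faces -x and runs along y. At rest the bar's face is at x = -26 mm; upright plate from x = +20, base plate from x = +2 mm.
- blot_face (a point): Middle of the front face of the blotting bar: an upright flat dark rubber face on a light wooden bar, 100 mm long (stand y), 50 mm tall, its middle 65 mm above the worktop (40 to 90 mm). Moves with the bar; its axes are those of the stand.
- blot_bar (a joint): How far the bar is pushed in (m): 0 at rest, stop at 0.020. Spring: about 1.2 N to start, 2.4 N at 0.010, 3.6 N at the stop; it springs back when let go.
- bean_tin: Low round food tin, 75 mm across, 58 mm tall; bystander, origin at the centre of its underside.
- salt_shaker: Glass salt shaker, 44 mm wide, 90 mm tall; bystander, origin at the centre of its underside.
- teaspoon: Steel teaspoon, 137 x 28 x 13 mm, lying on the worktop; bystander, origin at the centre of its underside.
There are look-alikes about, which are no part of the job. What is shaped like the part that bears lime_center but yellow is not meant.

How it is judged (in metres and radians):
On the way, in this order (a step that is already met when the one before it is completed fails the run):
1. the tray is held up off the worktop, level, lime in the middle (height (world z) of tray above 0.025 m and angle between tray's own z axis and vertical below 0.12 rad and horizontal distance between lime_center and tray below 0.02 m and contact force between the fingers and tray above 1 N), for 0.2 s.
2. a plain side is pressed flat and centrally against the blotting bar, tray held up and level (all of step 1 and value of joint blot_bar between 0.004 and 0.017 m and contact force between tray and blot_stand above 0.4 N and y of tray in the frame of blot_stand between -0.02 and 0.02 m and angle between the y axis of tray and the x axis of blot_stand, either way round below 0.12 rad), for 0.5 s.
3. the tray is clear of the bar and turned a quarter, held up, level, lime in the middle (all of step 1 and angle between the x axis of tray and the x axis of blot_stand, either way round below 0.12 rad and contact force between tray and blot_stand below 0.05 N and value of joint blot_bar below 0.002 m), for 0.1 s.
At the end, for the whole second after the job is handed in: Tray in the gripper, underside over 25 mm up, level within 0.12 rad, still; a handle-post side square (0.12 rad) and central (20 mm) on the bar, pushing it in 4 to 17 mm; lime within 20 mm of the tray's middle; tin, salt shaker, teaspoon within 30 mm of their places (all of step 1 and value of joint blot_bar between 0.004 and 0.017 m and contact force between tray and blot_stand above 0.4 N and y of tray in the frame of blot_stand between -0.02 and 0.02 m and angle between the x axis of tray and the x axis of blot_stand, either way round below 0.12 rad and linear speed of tray below 0.02 m/s and distance of each of bean_tin, salt_shaker, teaspoon from where it was at the start of the episode below 0.03 m); the arm keeps its last pose, push and grip.
It fails at once if the lime leaves the middle of the plate (30 mm) (horizontal distance between lime_center and tray above 0.03 m).
It fails at once if the tray tips (0.2 rad) (angle between tray's own z axis and vertical above 0.2 rad).
It fails at once if the bar is pushed to its stop (value of joint blot_bar above 0.0192 m).
It fails at once if the tin, salt shaker or teaspoon is disturbed (distance of any of bean_tin, salt_shaker, teaspoon from where it was at the start of the episode above 0.03 m).
It also fails if it takes over 54 s, if anything falls off the work surface, if the arm or the gripper's body presses on something with over 40 N, if the wrist force passes 120 N, or if a joint passes its speed limit or range.

## Working session

There is one attempt and no reset: what is moved stays moved. The work goes in short steps, Python scripts to look and compute and a tool call to move; the robot and the scene stay as the last step left them, time stands still between calls to the robot, and variables do not carry over. Pictures are saved under pics/ and viewed, at most 10 in all, crops included, and the job is handed in when it is done.

Besides the shell and the picture viewer there is one more tool, called after "Call:" as a command line: name --argument value ..., lists and objects as JSON in quotes. apply_moves: Moves the arm, as the interface text tells. Its arguments: {"type":"object","properties":{"motion":{"type":"string"},"fingers":{"type":"number"}},"required":["motion"]}

```bash
mkdir -p pics; ls; cat > h.py <<'E'
import numpy as np, cv2
from plant import bot
from scipy.spatial.transform import Rotation as R
def pts(c,mask,T=None):
    T=np.array(c["world_from_camera"]) if T is None else T
    r,k=np.nonzero(mask&(c["range_z"]>0)); z=c["range_z"][r,k]
    P=np.c_[(k-c["cx"])/c["fx"]*z,(r-c["cy"])/c["fy"]*z,z]
    return P@T[:3,:3].T+T[:3,3]
E
python3 - <<'E'
from h import *
o=bot.get_obs();print(o)
ims=[]
for n in("top","side"):
    c=bot.capture(n); ims.append(c["img"])
    for t in("tray","tray_grip","lime_center","blot_stand","blot_face","bean_tin","salt_shaker","teaspoon"):
        for d in bot.cut_out(c,t)[:3]:
            p=pts(c,d["pixels"])
            if len(p): print(n,t,round(d["p"],2),d["point"],len(p),np.median(p,0).round(),np.percentile(p,2,axis=0).round(),np.percentile(p,98,axis=0).round())
    cv2.imwrite(f"pics/{n}1.png",c["img"])
E
```

```text
pics
{'time': 0.0, 'joint_positions': array([-1.49301272e+00,  3.42700252e-01,  1.52501407e+00,  4.58536937e-05,
        1.27536906e+00, -1.45970729e-01]), 'dq': array([-0.00109922, -0.0003592 , -0.00059012,  0.00071098, -0.00068923,
        0.00108131]), 'tau': array([ 1.43418401e-03, -4.31243527e+01, -2.44214058e+01,  7.17248465e-02,
        5.59552631e-02, -1.12415837e-04]), 'tool_pos': array([ 116.51268315, -511.50298183,  226.05764208]), 'tcp_rot': array([-3.14012416e+00, -2.60211421e-04,  2.23740763e-01]), 'contact_force': array([-0.28549207,  0.46385203, -0.47871607]), 'moment': array([-0.01241268, -0.05415785, -0.04534446]), 'finger_force': 0.0, 'grip_width': 91.6062863180149}
top tray 0.56 [338.7, 236.7] 4734 [558. -64.  17.] [ 477. -146.    4.] [643.  18. 141.]
top tray_grip 0.79 [338.6, 236.0] 4879 [558. -64.  17.] [ 477. -148.    4.] [643.  20. 141.]
top lime_center 0.55 [413.5, 242.9] 462 [ 549. -224.   40.] [ 527. -251.    8.] [ 569. -201.   48.]
top lime_center 0.49 [337.1, 234.7] 270 [563. -56.  50.] [541. -82.  38.] [586. -41. 138.]
top blot_stand 0.8 [245.3, 160.8] 
[... 741 characters left out ...]
-239.   37.] [ 531. -257.   17.] [ 574. -212.   46.]
side lime_center 0.66 [284.4, 254.2] 387 [562. -76.  46.] [536. -88.  21.] [585. -43.  56.]
side blot_stand 0.72 [348.1, 196.8] 1828 [715. 117.  42.] [650.  67.   2.] [769. 191. 100.]
side blot_stand 0.39 [279.0, 258.9] 4311 [559. -81.  19.] [ 475. -159.    2.] [646.  16. 138.]
side blot_face 0.77 [330.5, 189.2] 404 [668. 124.  71.] [645.  98.  -3.] [693. 214.  89.]
side bean_tin 0.63 [379.5, 231.2] 1094 [779.  -6.  51.] [745. -24.  -2.] [816.  49.  56.]
side salt_shaker 0.95 [380.3, 276.2] 612 [ 759. -141.   52.] [ 743. -148.    5.] [ 779. -122.   87.]
side teaspoon 0.66 [273.0, 196.4] 49 [504. 171.   1.] [491. 159.  -3.] [519. 180.   7.]
```

```bash
python3 - <<'E'
from h import *
c=bot.capture("top")
P=lambda t:pts(c,bot.cut_out(c,t)[0]["pixels"])
p=P("tray"); b=p[p[:,2]>128]
def rect(q): 
    r=cv2.minAreaRect(q[:,:2].astype(np.float32)); return [np.round(x,1) for x in r]
print("bar",len(b),rect(b),b[:,2].mean())
w=p[(p[:,2]>25)&(p[:,2]<38)]; print("tray walls",rect(w),rect(p[p[:,2]<40]))
s=P("blot_stand"); 
for lo,hi in((84,97),(97,110),(5,15)):
    q=s[(s[:,2]>lo)&(s[:,2]<hi)]; print(lo,len(q),rect(q),q[:,:2].mean(0), q[:,2].mean())
full=pts(c,np.ones((400,640),bool))
q=full[(abs(full[:,0]-560)<110)&(abs(full[:,1]+64)<110)&(full[:,2]>110)]
print("bar from full",len(q),rect(q))
cv2.imwrite("pics/crop.png",cv2.resize(c["img"][90:310,180:460],(763,600)))
E
```

```text
bar 589 [array([559.5, -63.9]), array([ 19.9, 133.8]), np.float64(61.4)] 139.4962966460232
tray walls [array([559.2, -63.8]), array([150.2, 150.1]), np.float64(61.3)] [array([561.3, -66. ]), array([157.9, 161. ]), np.float64(61.7)]
84 450 [array([678.2, 140.9]), array([125.6,  55. ]), np.float64(79.9)] [667.70048248 146.84379757] 89.70512376697168
97 399 [array([706.3, 137.8]), array([129.6,  12.4]), np.float64(74.8)] [705.74745943 137.10309332] 102.06051673999904
5 1299 [array([724.6, 132.8]), array([129.6,  85.4]), np.float64(74.7)] [727.90373591 127.21171988] 10.624431882330553
bar from full 604 [array([559.5, -63.9]), array([ 19.9, 133.8]), np.float64(61.4)]
```

View pics/crop.png

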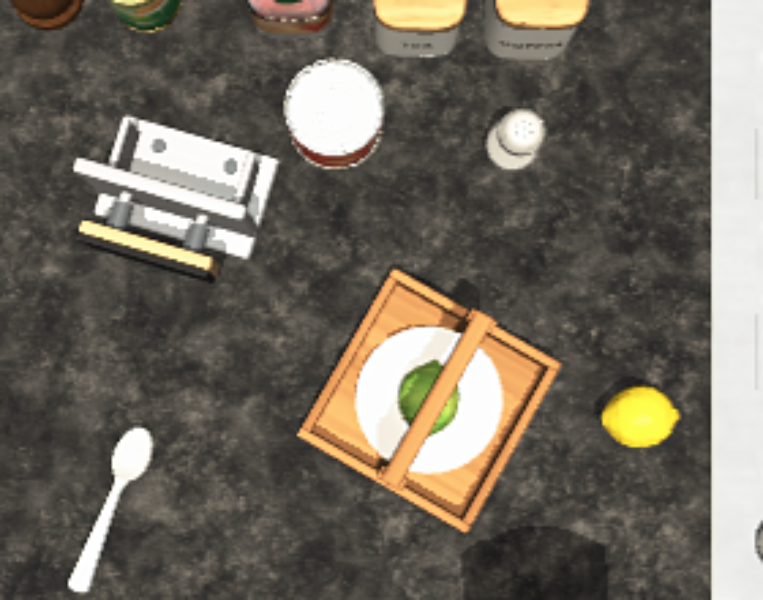

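View pics/side1.png

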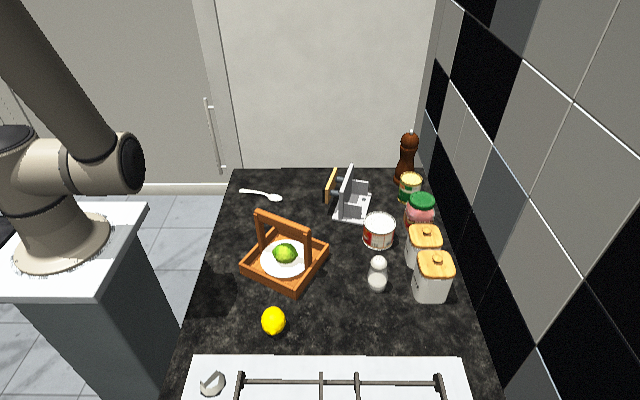

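The crop shows the tray with the lime near (430,400), the yellow decoy at (640,417), and the stand at upper left near (170,195). The spoon, tin and shaker are all clear of the path. The handle bar runs at yaw -28.6° and the stand's x axis is at -15.2°. I'll now move above the tray.

Call:
apply_moves --motion "0.033 -0.021 0 0;0.033 -0.021 0 0;0.033 -0.021 0 0;0.033 -0.021 0 0;0.033 -0.021 0 0;0.033 -0.021 0 0;0.033 -0.021 0 0;0.033 -0.021 0 0" --fingers 1

```text
time: 2.05
tool_pos: [337.5, -288.6, 226.9]
tcp_rot: [3.141, -0.0, 0.224]
contact_force: [0.7, -1.0, -0.1]
grip_width: 92.0
finger_force: 0.0
```

Call:
apply_moves --motion "0.033 -0.021 0 0;0.033 -0.021 0 0;0.033 -0.021 0 0;0.033 -0.021 0 0;0.033 -0.021 0 0;0.033 -0.021 0 0;0.033 -0.021 0 0;0.003 -0.002 0 0"

```text
time: 3.05
tool_pos: [532.9, -90.6, 226.4]
tcp_rot: [-3.141, -0.0, 0.227]
contact_force: [-0.4, -0.2, -0.2]
grip_width: 91.5
finger_force: 0.0
```

Call:
apply_moves --motion "0 0 0 10.3;0 0 0 10.3;0 0 0 10.4;0 0 0 10.4;0 0 0 0;0 0 0 0"

```text
time: 3.8
tool_pos: [531.5, -92.7, 226.8]
tcp_rot: [3.141, -0.0, -0.496]
contact_force: [-0.1, -1.0, 0.2]
grip_width: 91.6
finger_force: 0.0
```

```bash
cat >> h.py <<'E'
def wristT(c,o):
    T=np.eye(4);T[:3,:3]=R.from_euler("xyz",o["tcp_rot"]).as_matrix();T[:3,3]=o["tool_pos"];return T@np.array(c["mount"])
def rect(q): return [np.round(x,1) for x in cv2.minAreaRect(q[:,:2].astype(np.float32))]
E
python3 - <<'E'
from h import *
o=bot.get_obs(); c=bot.capture("wrist"); T=wristT(c,o)
print(o["tool_pos"],o["tcp_rot"])
f=pts(c,np.ones((400,640),bool),T)
for n,c2,T2 in(("w",c,T),):
  q=f[(abs(f[:,2]-138)<8)&(abs(f[:,0]-560)<90)&(abs(f[:,1]+64)<90)]; print("bar",len(q),rect(q),q[:,2].mean())
  q=f[(abs(f[:,2]-33)<4)&(abs(f[:,0]-560)<120)&(abs(f[:,1]+64)<120)]; print("walls",len(q),rect(q))
  for d in bot.cut_out(c,"lime_center")[:2]:
    p=pts(c,d["pixels"],T); print("lime",d["p"],d["point"],np.median(p,0),p.min(0),p.max(0))
cv2.imwrite("pics/w1.png",c["img"])
E
```

```text
[531.4866884  -92.68730887 226.76381796] [ 3.14137890e+00 -3.57714395e-05 -4.95703106e-01]
bar 3393 [array([559.1, -66.3]), array([ 19.8, 133.6]), np.float64(61.3)] 139.11052143543884
walls 4093 [array([559.3, -66.2]), array([150. , 149.7]), np.float64(61.5)]
lime 0.8 [296.7, 168.4] [556.14731183 -77.10451362  50.37720129] [531.13094924 -88.65226952   9.6034782 ] [585.2441635  -54.61357325 124.07705007]
lime 0.68 [430.6, 98.8] [ 552.56417312 -225.41596719   40.25633533] [ 520.25767378 -267.60796837   -1.25092939] [ 574.02640844 -199.51851457   49.54395435]
```

View pics/w1.png

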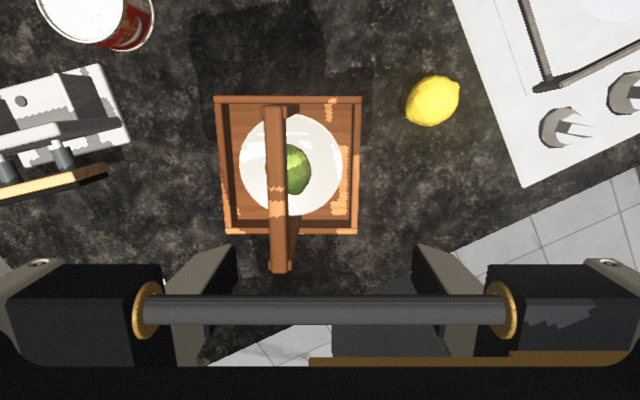

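The wrist view shows the bar at about (278,190), left of the finger centre, and the lime on the plate at (295,170). I'll shift by (+11.4, -37.4) mm in tool axes, then go down.

Call:
apply_moves --motion "0.006 -0.019 0 0.2;0.0055 -0.0185 0 0;0 0 0 0;0 0 0.03 0;0 0 0.03 0;0 0 0.03 0;0 0 0.02 0;0 0 0.008 0"

```text
time: 4.9
tool_pos: [559.2, -64.6, 107.4]
tcp_rot: [3.141, 0.002, -0.502]
contact_force: [-0.3, 0.2, -0.2]
grip_width: 91.8
finger_force: 0.0
```

Call:
apply_moves --motion "0 0 0 0;0 0 0 0"

```text
time: 5.15
tool_pos: [560.5, -65.0, 109.7]
tcp_rot: [-3.141, -0.002, -0.502]
contact_force: [0.6, 0.6, 0.3]
grip_width: 91.8
finger_force: 0.0
```

Next I'll close the fingers in stages, so any off-centre contact stays gentle.

Call:
apply_moves --motion "0 0 0 0;0 0 0 0;0 0 0 0;0 0 0 0;0 0 0 0;0 0 0 0" --fingers -0.6

```text
time: 5.9
tool_pos: [559.8, -64.9, 108.7]
tcp_rot: [3.141, 0.0, -0.502]
contact_force: [0.4, 0.1, 0.4]
grip_width: 36.7
finger_force: 0.0
```

Call:
apply_moves --motion "0 0 0 0;0 0 0 0;0 0 0 0;0 0 0 0;0 0 0 0;0 0 0 0" --fingers -1

```text
time: 6.65
tool_pos: [559.7, -64.9, 108.5]
tcp_rot: [3.141, 0.0, -0.502]
contact_force: [-0.2, -1.1, -2.0]
grip_width: 13.8
finger_force: 30.0
```

Call:
apply_moves --motion "0 0 -0.003 0;0 0 -0.004 0;0 0 -0.005 0;0 0 -0.005 0;0 0 -0.005 0;0 0 -0.004 0;0 0 -0.003 0;0 0 -0.001 0"

```text
time: 7.65
tool_pos: [559.9, -64.9, 138.9]
tcp_rot: [3.142, -0.0, -0.502]
contact_force: [-0.2, 0.2, -4.1]
grip_width: 13.8
finger_force: 30.0
```

Call:
apply_moves --motion "0 0 -0.003 0;0 0 -0.005 0;0 0 -0.005 0;0 0 -0.004 0;0 0 -0.002 0;0 0 0 0;0 0 0 0"

```text
time: 8.52
tool_pos: [559.7, -64.9, 157.5]
tcp_rot: [3.141, 0.0, -0.502]
contact_force: [-0.6, 0.6, -4.0]
grip_width: 14.0
finger_force: 30.0
```

```bash
cat > look.py <<'E'
from h import *
import sys
o=bot.get_obs(); print({k:np.round(o[k],3) for k in("time","tool_pos","tcp_rot","contact_force","moment","grip_width","finger_force")})
x,y,z=o["tool_pos"]; u=z-108
c=bot.capture(sys.argv[1]); T=wristT(c,o) if sys.argv[1]=="wrist" else None
f=pts(c,np.ones((400,640),bool),T)
w=f[(abs(f[:,2]-u-33)<6)&(np.hypot(f[:,0]-x,f[:,1]-y)<112)]
print("walls",len(w),rect(w))
A=np.c_[w[:,:2]-w[:,:2].mean(0),np.ones(len(w))]; print("tilt grad, top z",np.linalg.lstsq(A,w[:,2],rcond=None)[0])
# lime by colour
h=cv2.cvtColor(c["img"],cv2.COLOR_BGR2HSV); m=(h[...,0]>30)&(h[...,0]<60)&(h[...,1]>90)
p=pts(c,m,T); p=p[(np.hypot(p[:,0]-x,p[:,1]-y)<70)&(p[:,2]>u)&(p[:,2]<u+75)]
print("lime",len(p),p.mean(0).round(1),p.min(0).round(),p.max(0).round())
# blot bar top
b=f[(f[:,2]>84)&(f[:,2]<96)]; s=(b[:,:2]-[681.5,144.5])@np.array([[.965,.262],[-.262,.965]])
k=(abs(s[:,1])<55)&(s[:,0]>-32)&(s[:,0]<12)
if k.sum(): print("blotbar stand x,y range",k.sum(),np.percentile(s[k],[2,50,98],axis=0).round(1).tolist())
cv2.imwrite(f"pics/{sys.argv[2]}.png",c["img"])
E
python3 look.py wrist w2;python3 look.py top t2
```

```text
{'time': np.float64(8.525), 'tool_pos': array([559.72 , -64.913, 157.526]), 'tcp_rot': array([ 3.141,  0.   , -0.502]), 'contact_force': array([-0.552,  0.58 , -4.032]), 'moment': array([ 0.065, -0.008, -0.012]), 'grip_width': np.float64(13.957), 'finger_force': np.float64(29.998)}
walls 6504 [array([573.9, -73.4]), array([150.6, 116.5]), np.float64(61.2)]
tilt grad, top z [ 2.74745293e-03 -3.38380564e-03  8.27014146e+01]
lime 1219 [564.8 -65.7  97.2] [538. -88.  86.] [589. -44. 105.]
blotbar stand x,y range 1529 [[-25.2, -51.9], [-17.4, -28.9], [-9.8, -0.7]]
{'time': np.float64(8.575), 'tool_pos': array([559.725, -64.898, 157.505]), 'tcp_rot': array([ 3.141,  0.   , -0.502]), 'contact_force': array([-2.710e-01, -2.000e-03, -4.152e+00]), 'moment': array([0.043, 0.063, 0.033]), 'grip_width': np.float64(13.746), 'finger_force': np.float64(29.998)}
walls 266 [array([559.2, -63.4]), array([149.9, 149.7]), np.float64(61.0)]
tilt grad, top z [-3.64860789e-03  2.16012409e-03  8.31810470e+01]look.py:13: RuntimeWarning: Mean of empty slice.
  print("lime",len(p),p.mean(0).round(1),p.min(0).round(),p.max(0).round())
  ret = um.true_divide(
Traceback (most recent call last):
  File "look.py", line 13, in <module>
    print("lime",len(p),p.mean(0).round(1),p.min(0).round(),p.max(0).round())
                                           ~~~~~^^^
ValueError: zero-size array to reduction operation minimum which has no identity
```

The tray is level and held about 49 mm up, with the lime centred. Next I'll yaw the tray to +74.8°, which makes tool y the push direction.

Call:
apply_moves --motion "0 0 0 -1;0 0 0 -3;0 0 0 -5;0 0 0 -6;0 0 0 -6;0 0 0 -6;0 0 0 -6;0 0 0 -6"

```text
time: 9.62
tool_pos: [559.8, -64.9, 157.6]
tcp_rot: [3.142, 0.0, 0.183]
contact_force: [-0.2, 0.8, -3.4]
grip_width: 13.8
finger_force: 30.0
```

Call:
apply_moves --motion "0 0 0 -6;0 0 0 -6;0 0 0 -6;0 0 0 -6;0 0 0 -6;0 0 0 -6;0 0 0 -6;0 0 0 -6"

```text
time: 10.62
tool_pos: [559.8, -64.9, 157.6]
tcp_rot: [-3.142, 0.0, 1.02]
contact_force: [-0.7, 0.1, -3.8]
grip_width: 13.6
finger_force: 30.0
```

Call:
apply_moves --motion "0 0 0 -6;0 0 0 -5;0 0 0 -3.5;0 0 0 -2;0 0 0 0"

```text
time: 11.25
tool_pos: [559.8, -64.9, 157.7]
tcp_rot: [-3.142, 0.0, 1.304]
contact_force: [0.4, 0.4, -3.9]
grip_width: 13.8
finger_force: 30.0
```

Call:
apply_moves --motion "0.001 -0.003 0 0;0.002 -0.006 0 0;0.003 -0.01 0 0;0.004 -0.013 0 0;0.005 -0.013 0 0;0.006 -0.013 0 0;0.007 -0.012 0 0;0.008 -0.009 0 0"

```text
time: 12.25
tool_pos: [492.5, -8.7, 157.8]
tcp_rot: [3.141, 0.0, 1.304]
contact_force: [0.0, -0.2, -2.8]
grip_width: 13.9
finger_force: 30.0
```

Call:
apply_moves --motion "0.009 -0.006 0 0;0.011 -0.004 0 0;0.012 -0.002 0 0;0.013 -0.001 0 0;0.013 0 0 0;0.013 0 0 0;0.013 0 0 0;0.013 0 0 0"

```text
time: 13.25
tool_pos: [506.4, 88.5, 157.6]
tcp_rot: [-3.142, 0.0, 1.304]
contact_force: [0.7, -0.9, -2.9]
grip_width: 14.2
finger_force: 30.0
```

Call:
apply_moves --motion "0.013 0 0 0;0.013 0 0 0;0.013 0 0 0;0.013 0 0 0;0.011 0 0 0;0.009 0 0 0;0.006 0 0 0;0.003 0 0 0"

```text
time: 14.25
tool_pos: [527.5, 166.0, 157.6]
tcp_rot: [-3.141, 0.0, 1.304]
contact_force: [0.8, 0.4, -3.5]
grip_width: 13.7
finger_force: 30.0
```

```bash
sed -i 's/^print("lime"/if len(p): print("lime"/' look.py; python3 look.py wrist w3;python3 look.py top t3
```

```text
{'time': np.float64(14.25), 'tool_pos': array([527.506, 165.999, 157.614]), 'tcp_rot': array([-3.141,  0.   ,  1.304]), 'contact_force': array([ 0.824,  0.356, -3.453]), 'moment': array([ 0.01 , -0.067,  0.02 ]), 'grip_width': np.float64(13.724), 'finger_force': np.float64(29.998)}
walls 6481 [array([531.8, 181. ]), array([115.7, 150.4]), np.float64(74.7)]
tilt grad, top z [2.68554833e-03 2.62866713e-03 8.28328580e+01]
lime 1189 [525.8 169.8  97.5] [505. 144.  85.] [549. 194. 106.]
blotbar stand x,y range 3590 [[-26.6, -48.4], [-19.8, 3.4], [-11.4, 46.6]]
{'time': np.float64(14.3), 'tool_pos': array([527.582, 166.155, 157.681]), 'tcp_rot': array([ 3.142, -0.   ,  1.304]), 'contact_force': array([ 0.225,  0.777, -3.322]), 'moment': array([-0.117, -0.161,  0.003]), 'grip_width': np.float64(13.757), 'finger_force': np.float64(29.998)}
walls 634 [array([517.8, 129.6]), array([ 74. , 150.2]), np.float64(74.5)]
tilt grad, top z [7.64085474e-04 4.82808839e-04 8.34393640e+01]
lime 98 [527.9 148.5  94.8] [505. 137.  85.] [546. 168. 105.]
blotbar stand x,y range 405 [[-26.2, -47.9], [-18.6, -0.2], [-10.7, 47.5]]
```

The tray is square to the bar. It needs about 19.5 mm sideways, and the gap to the bar is about 53 mm.

Call:
apply_moves --motion "0.002 0.002 0 0;0.003 0.004 0 0;0.004 0.006 0 0;0.004 0.008 0 0;0.003 0.008 0 0;0.002 0.007 0 0;0.0015 0.005 0 0;0 0.003 0 0"

```text
time: 15.35
tool_pos: [574.4, 173.2, 157.6]
tcp_rot: [-3.141, 0.0, 1.304]
contact_force: [-0.1, 0.1, -3.4]
grip_width: 14.0
finger_force: 30.0
```

Call:
apply_moves --motion "0 0.002 0 0;0 0.002 0 0;0 0.002 0 0;0 0.002 0 0;0 0.002 0 0;0 0.002 0 0;0 0.001 0 0;0 0 0 0"

```text
time: 16.35
tool_pos: [586.6, 169.8, 157.7]
tcp_rot: [-3.141, 0.0, 1.304]
contact_force: [-0.7, -0.1, -2.2]
grip_width: 14.2
finger_force: 30.0
```

```bash
python3 look.py wrist w4;python3 look.py top t4
```

```text
{'time': np.float64(16.35), 'tool_pos': array([586.561, 169.835, 157.663]), 'tcp_rot': array([-3.141,  0.   ,  1.304]), 'contact_force': array([-0.735, -0.126, -2.171]), 'moment': array([0.079, 0.219, 0.033]), 'grip_width': np.float64(14.169), 'finger_force': np.float64(29.998)}
walls 7713 [array([598. , 182.7]), array([116.2, 166.9]), np.float64(74.7)]
tilt grad, top z [ 8.35478226e-03 -1.04780761e-02  8.35118535e+01]
lime 1191 [584.7 173.7  97.5] [564. 148.  85.] [608. 198. 106.]
blotbar stand x,y range 2987 [[-28.8, -35.9], [-16.9, 9.2], [-8.3, 47.4]]
{'time': np.float64(16.4), 'tool_pos': array([586.493, 169.833, 157.64 ]), 'tcp_rot': array([-3.141,  0.   ,  1.304]), 'contact_force': array([-1.704, -0.631, -3.334]), 'moment': array([ 0.047,  0.243, -0.017]), 'grip_width': np.float64(13.864), 'finger_force': np.float64(29.998)}
walls 791 [array([591.5, 159. ]), array([131.2, 166.1]), np.float64(75.2)]
tilt grad, top z [7.57886381e-03 5.02496038e-03 8.36933551e+01]
lime 116 [584.1 155.6  95.7] [563. 142.  83.] [605. 171. 106.]
blotbar stand x,y range 285 [[-30.2, -49.7], [-18.7, -22.2], [-8.0, 45.7]]
```

The tray is touching, with the bar in about 2.5 mm. I'll push 7.5 mm more and hold for 1 s.

Call:
apply_moves --motion "0 0.001 0 0;0 0.0015 0 0;0 0.0015 0 0;0 0.0015 0 0;0 0.001 0 0;0 0.001 0 0;0 0 0 0;0 0 0 0"

```text
time: 17.45
tool_pos: [593.8, 167.9, 157.7]
tcp_rot: [-3.142, 0.0, 1.304]
contact_force: [-2.6, 0.4, -1.5]
grip_width: 13.4
finger_force: 30.0
```

```bash
sed -i 's/np.percentile(s\[k\]/np.percentile(s[k\&(abs(s[:,0]+10)<18)]/' look.py; python3 - <<'E'
from h import *
for i in range(2):
    o=bot.get_obs();c=bot.capture("top");f=pts(c,np.ones((400,640),bool))
    s=(f[:,:2]-[681.5,144.5])@np.array([[.965,.262],[-.262,.965]])
    k=(abs(f[:,2]-90)<3.5)&(abs(s[:,1])<48)&(abs(s[:,0]+10)<26)
    print(o["contact_force"],o["moment"],k.sum(),np.percentile(s[k,0],[2,50,98]))
cv2.imwrite("pics/t5.png",cv2.resize(c["img"][120:280,180:400],(800,582)))
E
```

```text
[-2.58442136  0.43340477 -1.54914003] [0.16455401 0.47472835 0.07975937] 199 [-18.0756628   -8.52815845  -0.40405534]
[-1.92135052  0.57476809 -2.41361068] [ 0.09276531  0.47184106 -0.03459843] 204 [-18.64578025  -8.9077189   -0.20332368]
```

View pics/t5.png

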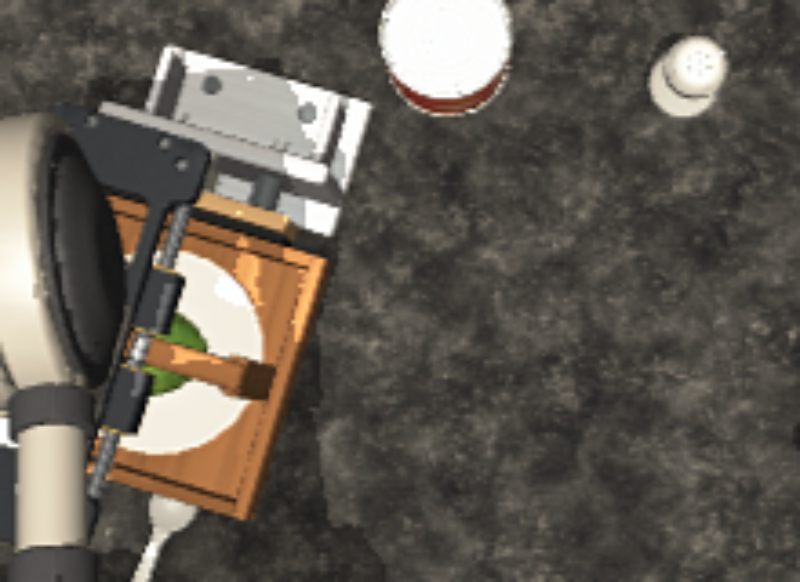

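The picture shows the plain side flat against the blotting bar near (250,225), with the bar in about 8 to 9 mm. I'll hold, back off, then turn -90° in yaw.

Call:
apply_moves --motion "0 0 0 0;0 0 0 0;0 0 0 0;0 0 0 0;0 0 0 0;0 0 0 0"

```text
time: 18.3
tool_pos: [593.9, 167.9, 157.7]
tcp_rot: [3.142, 0.0, 1.304]
contact_force: [-2.6, -0.0, -2.6]
grip_width: 13.5
finger_force: 30.0
```

Call:
apply_moves --motion "0 -0.002 0 0;0 -0.003 0 0;0 -0.006 0 0;0 -0.009 0 0;0 -0.011 0 0;0 -0.011 0 0;0 -0.01 0 0;0 -0.008 0 0"

```text
time: 19.3
tool_pos: [535.3, 183.9, 157.8]
tcp_rot: [3.141, 0.0, 1.304]
contact_force: [0.7, -0.2, -3.5]
grip_width: 13.9
finger_force: 30.0
```

Call:
apply_moves --motion "0 -0.005 0 0;0 -0.002 0 0;0 0 0 1;0 0 0 3;0 0 0 5;0 0 0 6;0 0 0 6;0 0 0 6"

```text
time: 20.3
tool_pos: [529.6, 185.3, 157.6]
tcp_rot: [3.141, 0.0, 0.828]
contact_force: [0.6, 0.4, -2.8]
grip_width: 13.5
finger_force: 30.0
```

Call:
apply_moves --motion "0 0 0 6;0 0 0 6;0 0 0 6;0 0 0 6;0 0 0 6;0 0 0 6;0 0 0 6;0 0 0 6"

```text
time: 21.3
tool_pos: [529.6, 185.3, 157.6]
tcp_rot: [3.141, -0.0, -0.009]
contact_force: [0.6, -0.3, -3.5]
grip_width: 13.6
finger_force: 30.0
```

Call:
apply_moves --motion "0 0 0 6;0 0 0 5;0 0 0 3;0 0 0 1;0 0 0 0;0 0 0 0"

```text
time: 22.05
tool_pos: [529.3, 185.5, 157.6]
tcp_rot: [3.142, -0.0, -0.266]
contact_force: [-0.1, -0.8, -3.5]
grip_width: 14.1
finger_force: 30.0
```

```bash
python3 look.py wrist w6;python3 look.py top t6; python3 look.py side s6
```

```text
{'time': np.float64(22.05), 'tool_pos': array([529.32 , 185.459, 157.647]), 'tcp_rot': array([ 3.142, -0.   , -0.266]), 'contact_force': array([-0.099, -0.784, -3.468]), 'moment': array([0.077, 0.027, 0.002]), 'grip_width': np.float64(14.139), 'finger_force': np.float64(29.998)}
walls 6523 [array([545.2, 180.5]), array([150.4, 116.3]), np.float64(74.9)]
tilt grad, top z [ 3.71775295e-03 -2.38930461e-03  8.28455080e+01]
lime 1186 [534.2 185.8  97.5] [509. 163.  85.] [558. 207. 106.]
blotbar stand x,y range 2566 [[-26.0, -48.8], [-22.5, -1.4], [-18.9, 45.6]]
{'time': np.float64(22.1), 'tool_pos': array([529.277, 185.454, 157.641]), 'tcp_rot': array([ 3.141,  0.   , -0.266]), 'contact_force': array([ 0.186, -1.228, -3.82 ]), 'moment': array([ 0.061, -0.003, -0.011]), 'grip_width': np.float64(13.89), 'finger_force': np.float64(29.998)}
walls 754 [array([528.6, 186.5]), array([149.9, 150.3]), np.float64(74.9)]
tilt grad, top z [ 1.75831739e-03 -2.28855541e-04  8.34054344e+01]
lime 83 [517.3 172.1  95. ] [502. 164.  83.] [530. 183. 105.]
blotbar stand x,y range 405 [[-26.2, -48.1], [-18.5, -0.3], [-10.8, 47.4]]
{'time': np.float64(22.15), 'tool_pos': array([529.27 , 185.496, 157.679]), 'tcp_rot': array([ 3.142, -0.   , -0.266]), 'contact_force': array([-0.049,  0.888, -3.478]), 'moment': array([ 0.05 , -0.003,  0.039]), 'grip_width': np.float64(14.044), 'finger_force': np.float64(29.998)}
walls 578 [array([530.3, 184.6]), array([153.3, 151.6]), np.float64(74.5)]
tilt grad, top z [ 4.97478054e-04 -2.11400416e-03  8.06539772e+01]
lime 260 [532.3 174.9  91. ] [502. 160.  61.] [559. 255. 106.]
blotbar stand x,y range 134 [[-23.8, -50.0], [-15.4, -5.4], [-8.8, 44.3]]
```

The tray is turned, level and centred, with the bar back at rest. I'll now press with +66 mm along tool x.

Call:
apply_moves --motion "0.003 0 0 0;0.005 0 0 0;0.008 0 0 0;0.009 0 0 0;0.009 0 0 0;0.008 0 0 0;0.006 0 0 0;0.004 0 0 0"

```text
time: 23.2
tool_pos: [579.7, 171.6, 157.6]
tcp_rot: [3.141, 0.0, -0.267]
contact_force: [0.5, -0.1, -4.2]
grip_width: 13.5
finger_force: 30.0
```

Call:
apply_moves --motion "0.002 0 0 0;0.002 0 0 0;0.002 0 0 0;0.002 0 0 0;0.002 0 0 0;0.0015 0 0 0;0.0015 0 0 0;0.001 0 0 0"

```text
time: 24.2
tool_pos: [592.9, 168.1, 157.7]
tcp_rot: [3.142, 0.0, -0.267]
contact_force: [-1.7, 0.8, -2.7]
grip_width: 13.9
finger_force: 30.0
```

Call:
apply_moves --motion "0 0 0 0;0 0 0 0;0 0 0 0;0 0 0 0"

```text
time: 24.7
tool_pos: [592.9, 168.1, 157.7]
tcp_rot: [3.141, 0.0, -0.267]
contact_force: [-1.6, 0.5, -2.6]
grip_width: 13.8
finger_force: 30.0
```

```bash
python3 look.py wrist w7; python3 - <<'E'
from h import *
for i in range(2):
    o=bot.get_obs();c=bot.capture("top");f=pts(c,np.ones((400,640),bool))
    s=(f[:,:2]-[681.5,144.5])@np.array([[.965,.262],[-.262,.965]])
    k=(abs(f[:,2]-90)<3.5)&(abs(s[:,1])<48)&(abs(s[:,0]+10)<26)
    print(o["contact_force"],o["moment"],k.sum(),np.percentile(s[k,0],[2,50,98]))
for t in("bean_tin","salt_shaker","teaspoon"):
    for d in bot.cut_out(c,t)[:1]: print(t,d["p"],np.median(pts(c,d["pixels"]),0))
cv2.imwrite("pics/t7.png",cv2.resize(c["img"][120:280,180:400],(800,582)))
E
```

```text
{'time': np.float64(24.7), 'tool_pos': array([592.861, 168.118, 157.653]), 'tcp_rot': array([ 3.141,  0.   , -0.267]), 'contact_force': array([-1.572,  0.46 , -2.587]), 'moment': array([0.152, 0.453, 0.071]), 'grip_width': np.float64(13.829), 'finger_force': np.float64(29.998)}
walls 7847 [array([626.6, 158.2]), array([150.4, 153.7]), np.float64(74.7)]
tilt grad, top z [ 2.41657192e-02 -7.94663777e-03  8.36803443e+01]
lime 1187 [597.5 168.5  97.4] [573. 145.  86.] [621. 190. 106.]
blotbar stand x,y range 4169 [[-22.3, -49.2], [-9.4, -1.5], [-1.4, 45.8]]
[-1.97849686  1.01993011 -2.34375228] [0.19946833 0.44257571 0.04747556] 363 [-22.2603292   -9.86131023  -2.10011246]
[-2.02951705  1.17470711 -2.5768456 ] [0.20059718 0.39581033 0.03945856] 362 [-17.69148684  -9.58889749  -2.03638867]
bean_tin 0.79 [775.78336276  14.4873551   55.28848737]
salt_shaker 0.74 [ 753.87503332 -122.08160458   78.54984676]
teaspoon 0.75 [460.18943174 186.67154111   8.0208119 ]
```

View pics/t7.png

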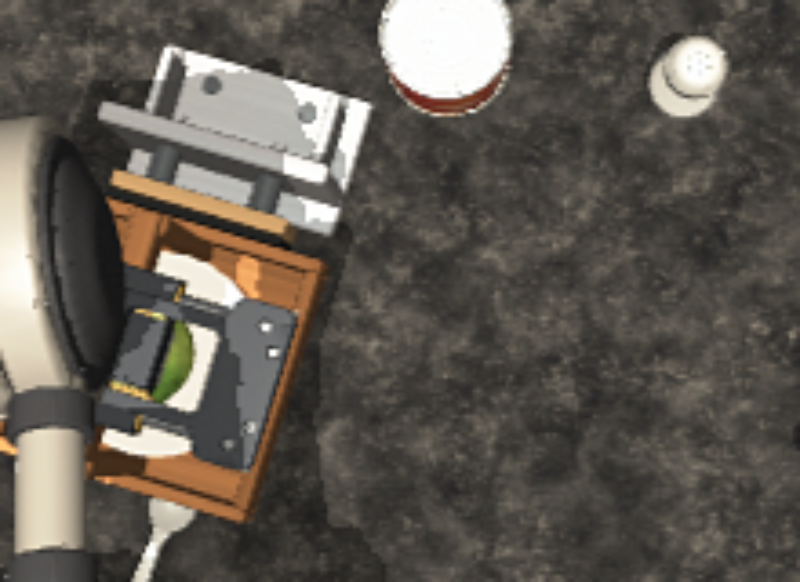

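The handle-post side is flat on the bar near (200,205), with the bar in about 8.8 mm. The tray is level and still and the lime is central. The tin and shaker read the same as at the start. The spoon is half hidden by the arm, but nothing came near it. I'm handing in.

```bash
python3 -c "
from plant import bot
print(bot.close_job())"
```

```text
the job is handed in; nothing more can be done
None
```

I pressed a plain side of the tray on the bar, gave the tray a quarter turn, and handed in with a handle-post side pressed in about 9 mm, the tray held up level and the lime central; the hand-in returned no verdict.

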